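# Stow the orange pick-up wand in the van's tool cup

### The arm

A 7-joint arm with a two-finger parallel gripper is mounted at the origin on the work surface. World frame = base frame: x ahead of the robot, y to its left, z up, the work surface at z = 0. Lengths are in m, angles in degrees, forces in N, time in s.
With the tool pointing down it reaches from about 0.425 to 0.95 m from the base axis. Payload 4.7 kg.
Tool frame: the origin (TCP) lies between the finger pads; the fingertips stand 25 mm ahead of it and the grasp point (between the pads) lies 6 mm ahead of it; z points along the fingers, y is the direction in which the jaws open and shut (so a half turn about z gives the same grasp; the last joint's range is limited). The gripper opens to 85 mm and grips with 20 to 120 N. Pads are 22 mm wide; open, the fingers measure 114 mm over their backs; the gripper's body (76 mm by 85 mm) begins 54 mm behind the grasp point. The pads swing forward as they close: fully open they stand 13 mm farther back than shut.
Start: joints at [-71.098, 26.849, -2.785, 87.806, 1.381, 65.374, -4.715], TCP at [0.237, 0.632, 0.256] pointing down, gripper open.
Joint ranges: [-148.3, 148.3], [-19.14, 114.17], [-79.39, 73.82], [5.75, 140.21], [-59.74, 239.74], [12.07, 113.84], [-152.46, 152.46]. Speed limits (degrees/s): [147.25, 147.25, 180, 180, 180, 180, 180].

### API

Orientations are given as a 3x3 rotation matrix whose columns are the frame's x, y, z axes.
In Python, from rig import r, snapshot, workorder, silhouettes gives the robot as it stands.
- The arm moves only by the tool play_rows, never from a script. Its arguments are lists of equal length, an entry for each row: "delta_pos": the shift along the tool's x, y, z in m, a list of three; "spin": the turn about the tool's z in degrees. In form: {"delta_pos": [[x, y, z], ...], "spin": [spin, ...]}. A call has 1 to 5 rows; each row is the pose to reach, as a shift and turn from the pose commanded when the call began, along the tool's axes at that moment; what a row does not reach only later rows make up. A row lasts 1/12 s, in which the tool goes at most 41.7 mm and 7.16 degrees, less where a joint would pass 70% of its speed; a pose out of reach is approached as far as the arm can. A call with a gripper value outside its range is refused whole. "claw" is the opening, from 0 (shut) to 1 (fully open), set as the call begins (left out, the last holds). The fingers move at their own pace and stop on an object; "force" is the grip in N (left out, the last holds). Time passes only in rows, so rows that repeat a pose let the fingers close. It gives the time, the measured TCP pose, the force and the opening at its end, in the units of the state.
- r.get_obs(): the state, without advancing time (a new reading comes with each control period).
- snapshot(name): name is "scene" or "top" or "wrist"; returns a dict with "frame" (384x512x3 uint8, red, green, blue), "fx", "fy", "cx", "cy" (pixels), "R" (3x3) and "t" (3): a world point X has camera coordinates R X + t. Camera axes: x right, y down, z forward; pixel columns grow to the right and rows downward; lengths in m; the calibration is good to about 2 mm. A picture is of the moment at which its call begins. There is no depth.
- workorder.finish_job(): hands the job in, once; it reports no verdict.
Trained networks look in the newest picture that a camera, given by its name, has taken for a name from the list of things; names that differ only in an ending like _2 or _b are one class to them, and where a whole thing is asked for, a point or a joint stands for the part that bears it (a point fixed in the world has none). Each returns a list of dicts, best first, with "confidence" (0 to 1); they miss things now and then, are a little off and sometimes report something else, mostly with a low value. They report only what shows in the picture. A call takes as long as a camera call.
- silhouettes(camera, thing): "mask" (384x512 bool, what is visible of it) and "at" ([column, row] in pixels, amid what is visible of it).
The state is a dict: "time": time; "joint_pos": joint angles; "joint_velocities": joint speeds; "effort": joint torques, N m; "tcp_pos": TCP position; "orientation": TCP orientation; "wrist_force": force on the tool from outside, world axes, zero at the start; "wrist_torque": the same for the moment, N m; "width": finger opening in m.
Only numpy, scipy, OpenCV 4.12 (cv2) and the standard library are available. Lean on these libraries where they do the work, as an engineer would, in place of code of your own. Each camera call takes 0.05 s, during which the arm holds its last target. There are 200 camera calls.

### The job

Take the orange-handled magnetic pick-up wand out of the grey rack and lower it, foot first, into the deep steel cup, keeping hold of it until its foot is down at the bottom. Leave it standing in the cup so that it clearly leans against the yellow rubber pad on the rim, where it will not rattle when the van drives. Leave the blue and green wands in the rack, and the black case and red torch where they are.

Things in the scene. Friction and masses are not known exactly. Their poses are not given: they have to be found in the camera images.
- wand_orange: Pick-up wand with an orange plastic handle, loose, 200 mm long, about 120 g, standing upright in one of the three rack holes (any of them). Origin: centre of its flat foot; +z runs up its axis to the handle's top. Foot: dark steel magnet head 18 mm in diameter, 0 to 30 mm; steel rod 12 mm in diameter, 30 to 130 mm; orange handle 18 mm in diameter, 130 to 200 mm. Balance point about 75 mm from the foot. Round, so its yaw means nothing.
- wand_orange_grip (a point): Point on the orange wand's axis 160 mm above its foot, the middle of the handle, a good place to grip.
- wand_orange_mid (a point): Point on the orange wand's axis 105 mm above its foot: the part of the rod that comes level with the cup's rim.
- cup: Deep round steel cup fixed to the worktop, it cannot move. Origin: centre of its underside; z up; +x points from the cup's axis towards the yellow pad. Outer diameter 78 mm, inner diameter 72 mm, height 105 mm, inner floor 5 mm above the origin. Open at the top.
- cup_pad (a point): Middle of the yellow rubber pad's inner face, level with the rim, 34 mm from the cup's axis. The pad covers about 60 degrees of the rim, stands 2 mm inside the cup's wall and 4 mm above the rim (its top is at 109 mm).
- rack: Grey plastic block fixed to the worktop, 200 x 60 x 50 mm (x, y, z of its own frame). Origin: centre of its underside. Three round holes of 22 mm diameter, 45 mm deep, in a row along its x axis (which points roughly away from the robot) at -70, 0 and +70 mm; their floors are 5 mm above the origin. One wand stands loosely in each, its top 205 mm above the worktop; the way out sideways, across the row, is clear.
- wand_blue: Same wand with a blue handle, a bystander in another rack hole. Origin: centre of its foot.
- wand_green: Same wand with a green handle, a bystander in another rack hole. Origin: centre of its foot.
- case: Small black tool case lying flat, 80 x 120 x 45 mm, loose, a bystander. Origin: centre of its underside.
- torch: Red torch standing upright on its head, 42 mm in diameter, 110 mm tall, loose, a bystander. Origin: centre of its underside.

How it is judged:
By the outcome, as a careful person would: the job done as asked, in the order asked, and still so for the second after the job is handed in, with the robot touching nothing.
It also fails if it takes over 42 s, if anything falls off the work surface, if the arm or the gripper's body presses on something with over 40 N, if the wrist force passes 120 N, or if a joint passes its speed limit or range.

## Working session

There is one attempt and no reset: what is moved stays moved. The work goes in short steps, Python scripts to look and compute and a tool call to move; the robot and the scene stay as the last step left them, time stands still between calls to the robot, and variables do not carry over. Pictures are saved under pics/ and viewed, about 8 in all and at most 12, crops included, and the job is handed in when it is done.

Besides the shell and the picture viewer there is one more tool, called after "Emit:" as name(argument=value, ...) on one line, values as JSON. play_rows: Moves the arm, as the interface text tells. Its arguments: {"type":"object","properties":{"delta_pos":{"type":"array"},"spin":{"type":"array"},"claw":{"type":"number"},"force":{"type":"number"}},"required":["delta_pos","spin"]}

```bash
mkdir -p pics; cat > h.py <<'E'
import numpy as np, cv2
from rig import r, snapshot, workorder, silhouettes
def ray(c,uv):
    d=c["R"].T@np.array([(uv[0]-c["cx"])/c["fx"],(uv[1]-c["cy"])/c["fy"],1.]); o=-c["R"].T@np.array(c["t"]); return o,d/np.linalg.norm(d)
def atz(c,uv,z):
    o,d=ray(c,uv); return o+d*(z-o[2])/d[2]
def tri(rs):
    A=sum(np.eye(3)-np.outer(d,d) for o,d in rs); b=sum((np.eye(3)-np.outer(d,d))@o for o,d in rs); return np.linalg.solve(A,b)
def px(c,X):
    p=c["R"]@np.array(X)+c["t"]; return np.array([c["fx"]*p[0]/p[2]+c["cx"],c["fy"]*p[1]/p[2]+c["cy"]])
E
python3 - <<'E'
from h import *
np.set_printoptions(precision=4,suppress=True)
C={}
for n in("scene","top"):
    c=C[n]=snapshot(n); R=np.array(c["R"]);c["R"]=R;c["t"]=np.array(c["t"])
    print(n,-R.T@c["t"],R[2],c["fx"])
    cv2.imwrite(f"pics/{n}0.png",c["frame"][:,:,::-1])
    for t in("wand_orange","wand_blue","wand_green","cup","cup_pad","rack","torch","case"):
        for s in silhouettes(n,t)[:2]:
            ys,xs=np.nonzero(s["mask"]); print(t,round(s["confidence"],2),s["at"],(xs.min(),xs.max(),ys.min(),ys.max()) if len(xs) else None, len(xs))
o=r.get_obs();print(o["time"],o["tcp_pos"],o["orientation"],o["width"])
a=cv2.imread("pics/scene0.png");b=cv2.imread("pics/top0.png")
E
```

```text
scene [ 1.2096 -0.2656  0.9373] [-0.5794  0.2405 -0.7787] 468.15611829174674
wand_orange 0.82 [359.6, 155.5] (np.int64(350), np.int64(368), np.int64(138), np.int64(187)) 289
wand_blue 0.62 [325.5, 120.2] (np.int64(319), np.int64(332), np.int64(101), np.int64(151)) 318
wand_green 0.68 [341.5, 141.7] (np.int64(334), np.int64(349), np.int64(119), np.int64(169)) 301
cup 0.56 [176.0, 212.1] (np.int64(153), np.int64(197), np.int64(185), np.int64(242)) 1970
cup 0.47 [359.7, 157.5] (np.int64(350), np.int64(367), np.int64(138), np.int64(187)) 295
cup_pad 0.63 [170.5, 213.6] (np.int64(153), np.int64(197), np.int64(184), np.int64(241)) 1974
rack 0.61 [336.9, 173.1] (np.int64(304), np.int64(369), np.int64(140), np.int64(209)) 2121
torch 0.67 [276.7, 275.5] (np.int64(266), np.int64(285), np.int64(254), np.int64(293)) 625
case 0.56 [219.4, 162.2] (np.int64(192), np.int64(245), np.int64(142), np.int64(185)) 1487
top [ 0.4279 -0.0108  1.0596] [ 0.178  -0.0145 -0.9839] 379.76553642649105
wand_orange 0.71 [311.8, 216.5] (np.int64(297), np.int64(338), np.int64(198), np.int64(235)) 1193
wand_orange 0.51
[... 432 characters left out ...]
0), np.int64(286)) 1439
cup_pad 0.55 [315.3, 217.9] (np.int64(296), np.int64(337), np.int64(199), np.int64(235)) 1189
rack 0.69 [140.5, 185.9] (np.int64(134), np.int64(159), np.int64(175), np.int64(194)) 184
rack 0.66 [161.4, 220.8] (np.int64(144), np.int64(177), np.int64(180), np.int64(254)) 1639
torch 0.75 [255.8, 130.2] (np.int64(249), np.int64(264), np.int64(118), np.int64(143)) 308
torch 0.4 [316.7, 218.3] (np.int64(297), np.int64(337), np.int64(199), np.int64(235)) 1136
case 0.78 [260.2, 270.0] (np.int64(236), np.int64(284), np.int64(250), np.int64(286)) 1396
0.9 [0.237  0.6321 0.2564] [[-0.9363  0.3512  0.    ]
 [ 0.3512  0.9363  0.0002]
 [ 0.      0.0002 -1.    ]] 0.08574114058973363
```

View pics/scene0.png

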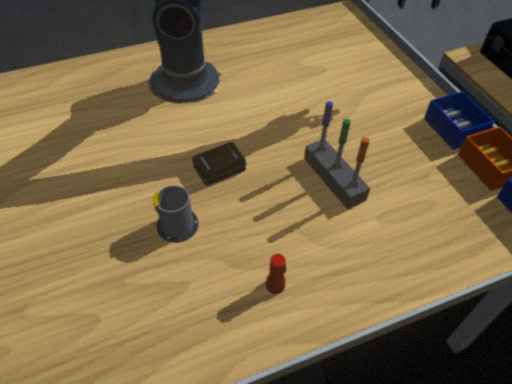

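View pics/top0.png

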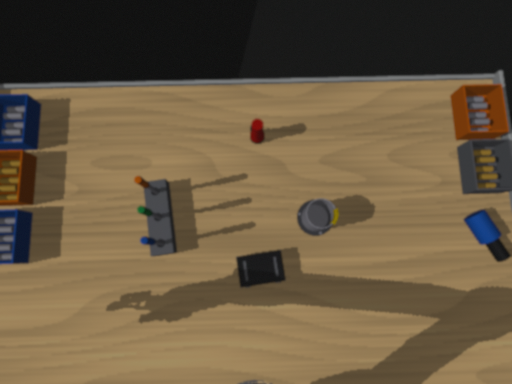

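The orange wand is in the hole farthest from the robot: its top is at (139,178) in the top view and (364,140) in the scene view. The cup is at (318,215) in the top view, with the yellow pad on its −y side at (336,213). Next I measure.

```bash
cat > m.py <<'E'
from h import *
from scipy.optimize import least_squares
np.set_printoptions(precision=4,suppress=True)
C={n:snapshot(n) for n in("scene","top")}
hsv={n:cv2.cvtColor(c["frame"],cv2.COLOR_RGB2HSV) for n,c in C.items()}
def ends(n,m):
    ys,xs=np.nonzero(m);P=np.c_[xs,ys].astype(float);u=cv2.PCACompute(P.astype(np.float32),mean=None)
    m0,e=u[0][0],u[1][0];s=(P-m0)@e;return m0,e,s.min(),s.max()
# fit handle axis: top point T(z free) & tilt, via mask centroids and ends
for col in("orange","blue","green"):
    res={}
    for n in C:
        S=[s for s in silhouettes(n,"wand_"+col) if s["mask"].sum()<500]
        if not S: continue
        m=S[0]["mask"]; H=hsv[n]; sat=(H[...,1]>110)&m
        hue={"orange":(5,18),"blue":(105,130),"green":(45,90)}[col]
        hm=sat&(H[...,0]>=hue[0])&(H[...,0]<=hue[1])
        if hm.sum()<20: print("few",n,col,hm.sum());continue
        ys,xs=np.nonzero(hm);res[n]=np.array([xs.mean(),ys.mean()]);print(col,n,hm.sum(),res[n],xs.min(),xs.max(),ys.min(),ys.max(),"z.17:",atz(C[n],res[n],.17))
    if len(res)==2: print("tri centroid",tri([ray(C[n],res[n]) for n in res]))
for n in C:
    H=hsv[n];y=(H[...,0]>=24)&(H[...,0]<=34)&(H[...,1]>190)&(H[...,2]>110)
    k,l,st,ce=cv2.connectedComponentsWithStats(y.astype(np.uint8))
    print(n,"yellow",[(ce[i].round(1),st[i]) for i in range(1,k) if st[i][4]>8])
    cr={"scene":(140,170,70,85),"top":(285,185,70,60)}[n];x,yy,w,h=cr
    cv2.imwrite(f"pics/c_{n}.png",cv2.resize(C[n]["frame"][yy:yy+h,x:x+w,::-1],None,fx=7,fy=7,interpolation=cv2.INTER_CUBIC))
a=cv2.imread("pics/c_scene.png")[:420,:];b=cv2.imread("pics/c_top.png")
a=cv2.resize(cv2.imread("pics/c_scene.png"),(390,474));b=cv2.resize(b,(400,343));o=np.zeros((480,800,3),np.uint8);o[:474,:390]=a;o[:343,400:]=b;cv2.imwrite("pics/crop1.png",o)
E
python3 m.py
```

```text
orange scene 200 [361.9  149.89] 356 368 137 163 z.17: [0.6121 0.2531 0.17  ]
orange top 89 [141.4719 181.5506] 135 148 176 187 z.17: [0.6131 0.2539 0.17  ]
tri centroid [0.6127 0.2532 0.1708]
few scene blue 0
blue top 65 [147.0615 240.5077] 141 154 237 243 z.17: [0.4734 0.2372 0.17  ]
green scene 30 [345.9333 123.6   ] 342 349 119 139 z.17: [0.5216 0.262  0.17  ]
green top 67 [143.5373 210.4776] 138 150 206 214 z.17: [0.5436 0.2472 0.17  ]
tri centroid [0.5417 0.2433 0.1927]
scene yellow [(array([155.7, 198.8]), array([153, 192,   6,  14,  56], dtype=int32))]
top yellow [(array([335.2, 215.8]), array([332, 209,   7,  15,  57], dtype=int32))]
```

View pics/crop1.png

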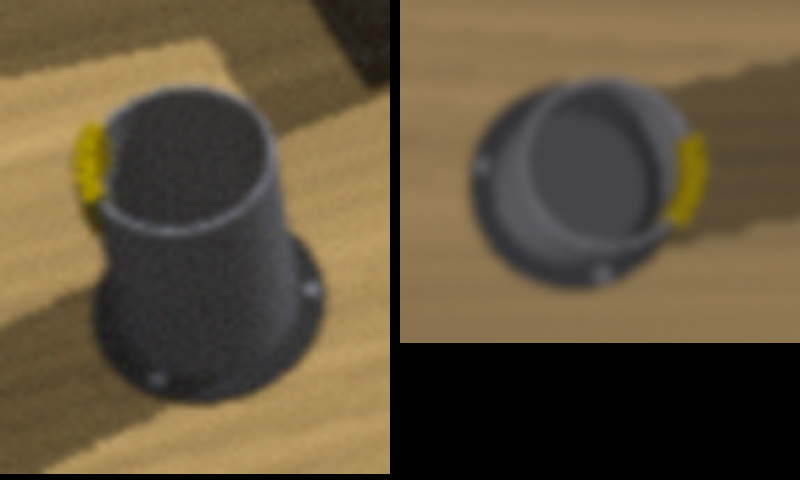

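The crops show the rim ellipse centred at about (173.3,198.5) in the scene view and (321.3,213.2) in the top view. The pad is on the −y side, turned slightly towards −x.

```bash
python3 - <<'E'
from h import *
np.set_printoptions(precision=4,suppress=True)
S=snapshot("scene");T=snapshot("top")
uS,uT=(173.3,198.5),(321.3,213.2)
print("rim",atz(S,uS,.105),atz(T,uT,.105),tri([ray(S,uS),ray(T,uT)]))
pS,pT=(155.7,198.8),(335.2,215.8)
print("pad",atz(S,pS,.1),atz(T,pT,.105),tri([ray(S,pS),ray(T,pT)]))
c=(atz(S,uS,.105)+atz(T,uT,.105))/2
a=np.linspace(0,2*np.pi,60)
o=[]
for cam,(x,y,w,h) in((S,(140,170,70,60)),(T,(285,185,70,60))):
    im=np.ascontiguousarray(cv2.resize(cam["frame"][y:y+h,x:x+w,::-1],None,fx=5.7,fy=5.7,interpolation=cv2.INTER_CUBIC))
    for t in a:
        u=(px(cam,c+[.0375*np.cos(t),.0375*np.sin(t),0])-[x,y]+.5)*5.7;cv2.circle(im,tuple(int(v) for v in u),1,(0,0,255),-1)
    o.append(im)
cv2.imwrite("pics/ov.png",np.hstack(o))
b=r.get_obs();R=b["orientation"];g=np.array([.613,.2535,.30]);print(b["tcp_pos"],R.T@(g-b["tcp_pos"]))
E
```

```text
rim [ 0.5389 -0.1788  0.105 ] [ 0.5335 -0.1823  0.105 ] [ 0.5347 -0.1807  0.1009]
pad [ 0.5212 -0.2156  0.1   ] [ 0.526  -0.2171  0.105 ] [ 0.526  -0.2164  0.1061]
[0.237  0.6321 0.2563] [-0.485  -0.2224 -0.0437]
```

View pics/ov.png

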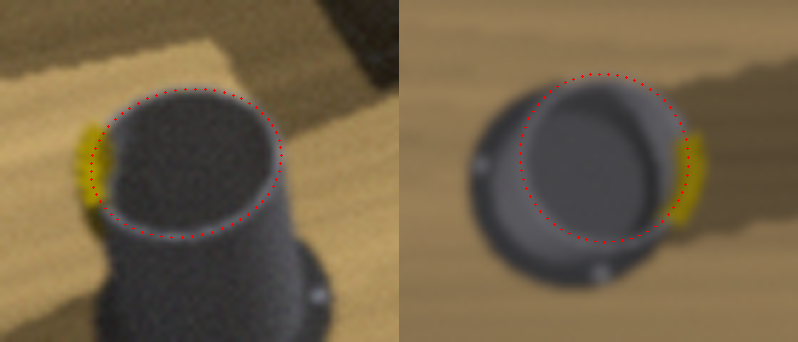

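Emit:
play_rows(delta_pos=[[-0.036,-0.0165,-0.009],[-0.072,-0.033,-0.018],[-0.108,-0.0495,-0.027],[-0.144,-0.066,-0.036],[-0.18,-0.0825,-0.044]], spin=[-5.5,-11,-16.5,-22,-27], claw=1)

```text
time: 1.82
tcp_pos: [0.3777, 0.4902, 0.3011]
orientation: [[-0.993, -0.117, 0.0], [-0.117, 0.993, 0.001], [-0.001, 0.0, -1.0]]
wrist_force: [1.2, 0.8, -0.3]
width: 0.0857
```

Emit:
play_rows(delta_pos=[[-0.024,-0.03,0],[-0.048,-0.06,0],[-0.072,-0.09,0],[-0.096,-0.12,0],[-0.12,-0.15,0]], spin=[0,0,0,0,0])

```text
time: 2.23
tcp_pos: [0.5138, 0.3544, 0.3006]
orientation: [[-0.994, -0.112, 0.0], [-0.112, 0.994, 0.0], [-0.0, 0.0, -1.0]]
wrist_force: [0.9, 0.4, 0.0]
width: 0.0857
```

Emit:
play_rows(delta_pos=[[-0.029,-0.038,0],[-0.058,-0.076,0],[-0.087,-0.114,0],[-0.087,-0.114,0],[-0.087,-0.114,0]], spin=[0,0,0,0,0])

```text
time: 2.65
tcp_pos: [0.6159, 0.2455, 0.3001]
orientation: [[-0.995, -0.102, 0.002], [-0.102, 0.995, -0.004], [-0.002, -0.004, -1.0]]
wrist_force: [-0.3, 0.2, -0.4]
width: 0.0855
```

```bash
python3 - <<'E'
from h import *
np.set_printoptions(precision=4,suppress=True)
b=r.get_obs();print(b["tcp_pos"],b["orientation"],b["joint_pos"],b["wrist_force"])
W=snapshot("wrist");T=snapshot("top");S=snapshot("scene")
cv2.imwrite("pics/w1.png",W["frame"][:,:,::-1])
for n,c in(("wrist",W),):
    for s in silhouettes(n,"wand_orange")[:2]:
        ys,xs=np.nonzero(s["mask"]);print(n,s["confidence"],s["at"],xs.min(),xs.max(),ys.min(),ys.max())
print(px(W,[.613,.2535,.205]),px(W,[.613,.2535,.135]))
E
```

```text
[0.6159 0.2455 0.3001] [[-0.9948 -0.1019  0.0021]
 [-0.1019  0.9948 -0.0035]
 [-0.0018 -0.0037 -1.    ]] [-27.0144  23.8401   2.1798  86.7181  -0.6895  69.4335  71.0712] [-0.2535  0.1727 -0.4098]
wrist 0.75 [268.5, 185.8] 258 281 152 211
[270.9707 201.3635] [268.6948 177.4468]
```

View pics/w1.png

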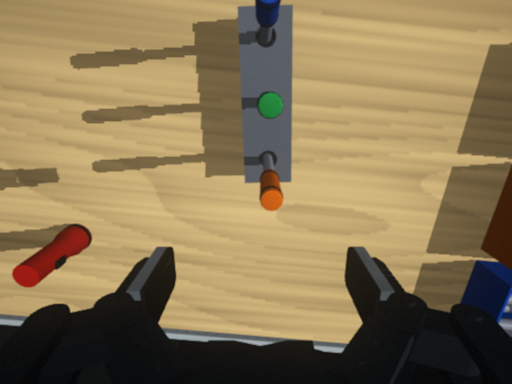

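The wrist view shows the orange top at (271,198), against a prediction of (271,201), and it lies between the open jaws. I let the arm settle and descend part-way.

Emit:
play_rows(delta_pos=[[0,0,0],[0,0,0],[0,0,0.015],[0,0,0.03],[0,0,0.03]], spin=[0,0,0,0,0])

```text
time: 3.27
tcp_pos: [0.6098, 0.2529, 0.2674]
orientation: [[-0.993, -0.114, -0.005], [-0.114, 0.993, -0.002], [0.005, -0.001, -1.0]]
wrist_force: [0.2, 0.3, -0.8]
width: 0.0855
```

```bash
python3 - <<'E'
from h import *
np.set_printoptions(precision=4,suppress=True)
b=r.get_obs();print(b["tcp_pos"],b["orientation"])
W=snapshot("wrist");H=cv2.cvtColor(W["frame"],cv2.COLOR_RGB2HSV)
m=((H[...,0]<=20)&(H[...,1]>170)&(H[...,2]>190))
s=[s for s in silhouettes("wrist","wand_orange")][0];m=s["mask"]
ys,xs=np.nonzero(m);print(s["confidence"],xs.min(),xs.max(),ys.min(),ys.max())
yb=ys.max();rr=(xs[ys>yb-14]);print("top disc centre approx",(rr.min()+rr.max())/2,yb)
rad=(rr.max()-rr.min())/2;u=((rr.min()+rr.max())/2,yb-rad);X=atz(W,u,.205);print(u,X,b["orientation"].T@(X-b["tcp_pos"]) )
E
```

```text
[0.6098 0.2529 0.2674] [[-0.9935 -0.114  -0.0051]
 [-0.114   0.9935 -0.002 ]
 [ 0.0053 -0.0015 -1.    ]]
0.95 247 272 162 237
top disc centre approx 259.5 237
(np.float64(259.5), np.float64(224.5)) [0.6118 0.2528 0.205 ] [-0.0023 -0.0002  0.0624]
```

Emit:
play_rows(delta_pos=[[-0.001,0,0.025],[-0.001,0,0.05],[-0.001,0,0.075],[-0.001,0,0.098],[-0.001,0,0.098]], spin=[0,0,0,0,0])

```text
time: 3.78
tcp_pos: [0.6105, 0.252, 0.1685]
orientation: [[-0.994, -0.113, -0.007], [-0.113, 0.994, -0.003], [0.007, -0.002, -1.0]]
wrist_force: [-0.5, -0.4, -0.7]
width: 0.0852
```

Emit:
play_rows(delta_pos=[[0,0,0],[0,0,0],[0,0,0],[0,0,0],[0,0,0]], spin=[0,0,0,0,0], claw=0, force=50)

```text
time: 4.2
tcp_pos: [0.6135, 0.2529, 0.1739]
orientation: [[-0.994, -0.112, 0.002], [-0.112, 0.994, 0.001], [-0.002, 0.001, -1.0]]
wrist_force: [-0.2, 0.7, -0.2]
width: 0.0255
```

Emit:
play_rows(delta_pos=[[0,0,0],[0,0,0],[0,0,0],[0,0,0],[0,0,0]], spin=[0,0,0,0,0])

```text
time: 4.62
tcp_pos: [0.6135, 0.2529, 0.1736]
orientation: [[-0.994, -0.112, 0.002], [-0.112, 0.994, 0.001], [-0.002, 0.001, -1.0]]
wrist_force: [0.1, 0.1, 6.5]
width: 0.017
```

Emit:
play_rows(delta_pos=[[0,0,-0.01],[0,0,-0.025],[0,0,-0.045],[0,0,-0.065],[0,0,-0.085]], spin=[0,0,0,0,0])

```text
time: 5.03
tcp_pos: [0.6123, 0.2523, 0.2577]
orientation: [[-0.994, -0.112, -0.002], [-0.112, 0.994, -0.001], [0.002, -0.001, -1.0]]
wrist_force: [-0.1, -0.4, -0.6]
width: 0.0168
```

Emit:
play_rows(delta_pos=[[0,0,-0.02],[0,0,-0.04],[0,0,-0.06],[0,0,-0.075],[0,0,-0.075]], spin=[0,0,0,0,0])

```text
time: 5.45
tcp_pos: [0.614, 0.253, 0.3361]
orientation: [[-0.994, -0.112, 0.005], [-0.112, 0.994, 0.003], [-0.006, 0.002, -1.0]]
wrist_force: [0.6, -0.0, -0.1]
width: 0.017
```

```bash
python3 - <<'E'
from h import *
np.set_printoptions(precision=4,suppress=True)
b=r.get_obs();print(b["tcp_pos"],b["orientation"],b["joint_pos"],b["width"],b["wrist_force"])
S=snapshot("scene");T=snapshot("top")
cv2.imwrite("pics/s2.png",S["frame"][:,:,::-1])
t=b["tcp_pos"]
for X in(t+[0,0,-.006],t+[0,0,-.168]): print(px(S,X),px(T,X))
R=b["orientation"];g=np.array([.534,-.182,t[2]]);print(R.T@(g-t))
E
```

```text
[0.614  0.253  0.3361] [[-0.9937 -0.1121  0.0055]
 [-0.1121  0.9937  0.0027]
 [-0.0057  0.0021 -1.    ]] [-27.415   22.6009   1.9643  83.8961  -0.7915  73.1669  71.0612] 0.017005709383369295 [ 0.6185 -0.0388 -0.1399]
[377.6382  94.8926] [118.1139 165.1071]
[362.1221 151.0401] [142.1101 181.3493]
[ 0.1282 -0.4233 -0.0016]
```

View pics/s2.png

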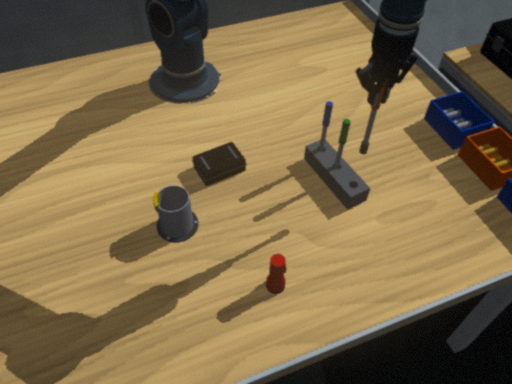

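The scene view shows the wand held upright and clear of the rack, with its foot at (364,152) against a predicted (362,151). I carry it to the cup.

Emit:
play_rows(delta_pos=[[0.008,-0.027,0],[0.018,-0.06,0],[0.028,-0.093,0],[0.038,-0.126,0],[0.048,-0.159,0]], spin=[0,0,0,0,0])

```text
time: 5.97
tcp_pos: [0.5815, 0.0875, 0.3301]
orientation: [[-0.994, -0.112, -0.004], [-0.112, 0.994, -0.001], [0.004, -0.0, -1.0]]
wrist_force: [0.2, -0.2, -1.3]
width: 0.0165
```

Emit:
play_rows(delta_pos=[[0.01,-0.033,0],[0.02,-0.066,0],[0.03,-0.099,0],[0.04,-0.132,0],[0.05,-0.165,0]], spin=[0,0,0,0,0])

```text
time: 6.38
tcp_pos: [0.5502, -0.0818, 0.3303]
orientation: [[-0.994, -0.112, -0.004], [-0.112, 0.994, 0.0], [0.004, 0.001, -1.0]]
wrist_force: [0.5, 0.0, -1.3]
width: 0.0169
```

Emit:
play_rows(delta_pos=[[0.01,-0.033,0],[0.02,-0.066,0],[0.03,-0.099,0],[0.03,-0.099,0],[0.03,-0.099,0]], spin=[0,0,0,5,12])

```text
time: 6.8
tcp_pos: [0.5311, -0.1852, 0.3303]
orientation: [[-0.994, 0.108, -0.004], [0.108, 0.994, 0.0], [0.004, -0.0, -1.0]]
wrist_force: [0.1, 0.9, -0.7]
width: 0.017
```

Emit:
play_rows(delta_pos=[[0,0,0],[0,0,0],[0,0,0],[0,0,0],[0,0,0]], spin=[7,14,21,28,35])

```text
time: 7.22
tcp_pos: [0.5321, -0.1817, 0.3302]
orientation: [[-0.756, 0.655, -0.004], [0.655, 0.756, 0.001], [0.004, -0.002, -1.0]]
wrist_force: [-0.0, 0.2, -1.3]
width: 0.017
```

Emit:
play_rows(delta_pos=[[0,0,0],[0,0,0],[0,0,0],[0,0,0],[0,0,0]], spin=[7,14,21,28,35])

```text
time: 7.63
tcp_pos: [0.5321, -0.1817, 0.3302]
orientation: [[-0.244, 0.97, -0.004], [0.97, 0.244, 0.001], [0.002, -0.004, -1.0]]
wrist_force: [-0.5, -0.8, -1.6]
width: 0.0165
```

Emit:
play_rows(delta_pos=[[0,0,0],[0,0,0],[0,0,0],[0,0,0],[0,0,0]], spin=[7,14,21,28,29])

```text
time: 8.05
tcp_pos: [0.5322, -0.1817, 0.3304]
orientation: [[0.254, 0.967, -0.004], [0.967, -0.254, 0.001], [-0.0, -0.004, -1.0]]
wrist_force: [0.1, 0.7, -2.2]
width: 0.0167
```

Emit:
play_rows(delta_pos=[[0,0,0],[0,0,0],[0,0,0],[0,0,0]], spin=[0,0,0,0])

```text
time: 8.38
tcp_pos: [0.533, -0.1821, 0.3321]
orientation: [[0.25, 0.968, -0.0], [0.968, -0.25, 0.0], [0.0, -0.0, -1.0]]
wrist_force: [-0.3, 0.1, -1.9]
width: 0.017
```

```bash
python3 - <<'E'
from h import *
np.set_printoptions(precision=4,suppress=True)
b=r.get_obs();print(b["tcp_pos"],b["orientation"],b["joint_pos"],b["width"],b["wrist_force"])
S=snapshot("scene");T=snapshot("top");W=snapshot("wrist")
cv2.imwrite("pics/s3.png",np.hstack([cv2.resize(S["frame"][100:260,90:290,::-1],None,fx=2,fy=2),cv2.resize(T["frame"][130:290,220:420,::-1],None,fx=2,fy=2)]))
cv2.imwrite("pics/w3.png",W["frame"][:,:,::-1])
t=b["tcp_pos"]
for X in(t+[0,0,-.006],t+[0,0,-.168]): print(px(S,X),px(T,X),px(W,X))
print(b["orientation"].T@(np.array([.534,-.182,t[2]])-t))
E
```

```text
[ 0.533  -0.1821  0.3321] [[ 0.2503  0.9682 -0.0004]
 [ 0.9682 -0.2503  0.0002]
 [ 0.0001 -0.0004 -1.    ]] [-9.3608 13.6226 29.3933 98.9267 -7.1019 69.3209  7.365 ] 0.01700299544326812 [-0.263   0.064  -1.8603]
[156.6336 124.591 ] [340.7448 200.4983] [259.1285 269.2075]
[167.7705 180.0682] [325.5247 210.563 ] [259.6886 179.4561]
[ 0.0003  0.0009 -0.    ]
```

View pics/s3.png

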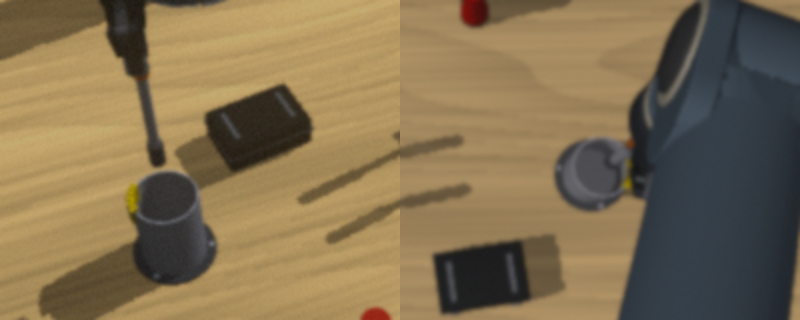

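View pics/w3.png

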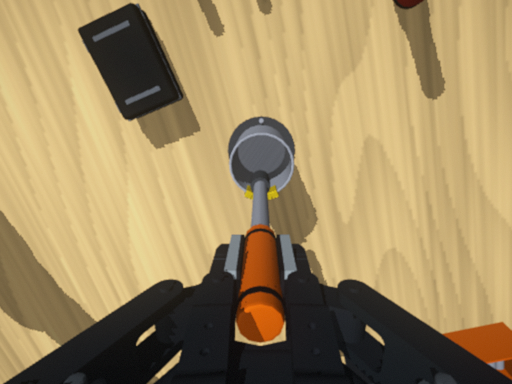

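The wand's rod (column 260), the pad (261) and the cup centre (about 262) are in line in the wrist view, and the foot is above the cup. I lower it with a 4 mm offset away from the pad.

Emit:
play_rows(delta_pos=[[0.004,0,0.015],[0.004,0,0.03],[0.004,0,0.045],[0.004,0,0.06],[0.004,0,0.075]], spin=[0,0,0,0,0])

```text
time: 8.95
tcp_pos: [0.5342, -0.1782, 0.2567]
orientation: [[0.251, 0.968, 0.0], [0.968, -0.251, 0.0], [0.0, 0.0, -1.0]]
wrist_force: [-0.5, 0.4, -2.0]
width: 0.0168
```

Emit:
play_rows(delta_pos=[[0,0,0.015],[0,0,0.03],[0,0,0.045],[0,0,0.06],[0,0,0.07]], spin=[0,0,0,0,0])

```text
time: 9.37
tcp_pos: [0.5337, -0.1779, 0.1859]
orientation: [[0.251, 0.968, -0.002], [0.968, -0.251, 0.0], [0.0, -0.002, -1.0]]
wrist_force: [-0.3, 1.3, -1.8]
width: 0.0166
```

Emit:
play_rows(delta_pos=[[0,0,0.0],[0,0,0.003],[0,0,0.006],[0,0,0.009],[0,0,0.009]], spin=[0,0,0,0,0])

```text
time: 9.78
tcp_pos: [0.5342, -0.1782, 0.1783]
orientation: [[0.251, 0.968, 0.0], [0.968, -0.251, 0.0], [0.0, 0.0, -1.0]]
wrist_force: [-0.1, 0.2, -1.0]
width: 0.0165
```

Emit:
play_rows(delta_pos=[[0,0,0.0],[0,0,0.001],[0,0,0.002],[0,0,0.003],[0,0,0.003]], spin=[0,0,0,0,0])

```text
time: 10.2
tcp_pos: [0.5341, -0.1782, 0.1751]
orientation: [[0.251, 0.968, -0.0], [0.968, -0.251, 0.0], [0.0, -0.0, -1.0]]
wrist_force: [-0.3, -0.2, -0.5]
width: 0.017
```

Emit:
play_rows(delta_pos=[[0,0,0.001],[0,0,0.002],[0,0,0.002],[0,0,0.002]], spin=[0,0,0,0])

```text
time: 10.53
tcp_pos: [0.5344, -0.1783, 0.1736]
orientation: [[0.251, 0.968, 0.001], [0.968, -0.251, -0.0], [0.0, 0.001, -1.0]]
wrist_force: [0.3, 0.6, 2.5]
width: 0.0167
```

Contact is clear: the force changed by about +4 N, and the TCP is at the height where I picked the wand up, so the foot is on the floor. Keeping a light hold, I tilt the handle towards the pad (tool −x).

Emit:
play_rows(delta_pos=[[0,0,0],[-0.003,0,0],[-0.007,0,0],[-0.012,0,0],[-0.015,0,0]], spin=[0,0,0,0,0], force=20)

```text
time: 10.95
tcp_pos: [0.5307, -0.1931, 0.1736]
orientation: [[0.252, 0.968, 0.001], [0.968, -0.252, 0.0], [0.001, 0.001, -1.0]]
wrist_force: [0.5, 2.3, 4.1]
width: 0.0169
```

Emit:
play_rows(delta_pos=[[-0.004,0,0.0],[-0.008,0,0.0005],[-0.012,0,0.001],[-0.015,0,0.001],[-0.015,0,0.001]], spin=[0,0,0,0,0])

```text
time: 11.37
tcp_pos: [0.5267, -0.2085, 0.173]
orientation: [[0.253, 0.968, 0.001], [0.968, -0.253, -0.0], [-0.0, 0.001, -1.0]]
wrist_force: [-0.0, 2.3, 6.7]
width: 0.017
```

```bash
python3 - <<'E'
from h import *
W=snapshot("wrist");S=snapshot("scene")
o=np.hstack([cv2.resize(W["frame"][60:384,120:400,::-1],(400,463)),cv2.resize(S["frame"][110:260,100:230,::-1],(400,463))])
cv2.imwrite("pics/w4.png",o)
E
```

```text
(no output)
```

View pics/w4.png

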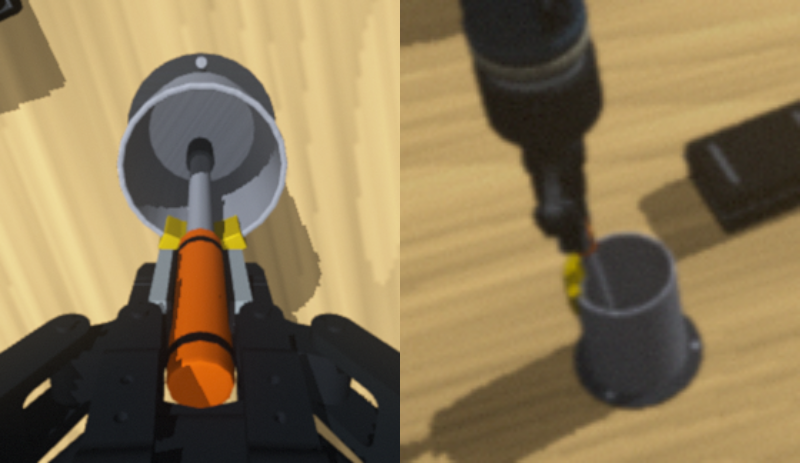

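The wand is pivoting in the grip, with its foot near the middle of the cup floor and the rod heading for the pad. I continue the tilt.

Emit:
play_rows(delta_pos=[[-0.003,0,0.0005],[-0.006,0,0.001],[-0.009,0,0.0015],[-0.012,0,0.002],[-0.012,0,0.002]], spin=[0,0,0,0,0])

```text
time: 11.88
tcp_pos: [0.5241, -0.2195, 0.1716]
orientation: [[0.252, 0.968, 0.002], [0.968, -0.252, 0.001], [0.001, 0.002, -1.0]]
wrist_force: [-0.2, 3.5, 10.5]
width: 0.0165
```

Emit:
play_rows(delta_pos=[[-0.002,0,0.0005],[-0.004,0,0.001],[-0.006,0,0.0015],[-0.008,0,0.002],[-0.008,0,0.002]], spin=[0,0,0,0,0])

```text
time: 12.3
tcp_pos: [0.5238, -0.223, 0.1702]
orientation: [[0.249, 0.969, 0.004], [0.969, -0.249, 0.006], [0.007, 0.002, -1.0]]
wrist_force: [1.2, 11.1, 13.7]
width: 0.0167
```

The lateral force has risen to 11 N, so the rod is against the pad. The handle is about 42 mm out, a lean of roughly 14°. I release and then look.

Emit:
play_rows(delta_pos=[[0,0,0],[0,0,0],[0,0,0],[0,0,0],[0,0,0]], spin=[0,0,0,0,0], claw=0.6)

```text
time: 12.72
tcp_pos: [0.5209, -0.2274, 0.1677]
orientation: [[0.252, 0.968, -0.001], [0.968, -0.252, -0.001], [-0.001, -0.001, -1.0]]
wrist_force: [-0.2, 0.5, -0.6]
width: 0.0514
```

Emit:
play_rows(delta_pos=[[0,0,0],[0,0,0],[0,0,-0.01],[0,0,-0.02],[0,0,-0.03]], spin=[0,0,0,0,0])

```text
time: 13.13
tcp_pos: [0.5218, -0.2268, 0.1996]
orientation: [[0.251, 0.968, 0.001], [0.968, -0.251, -0.0], [-0.0, 0.001, -1.0]]
wrist_force: [0.8, -0.3, 0.2]
width: 0.0513
```

Emit:
play_rows(delta_pos=[[0,0,-0.02],[0,0,-0.04],[0,0,-0.06],[0,0,-0.08],[0,0,-0.1]], spin=[0,0,0,0,0])

```text
time: 13.55
tcp_pos: [0.5216, -0.2268, 0.3007]
orientation: [[0.252, 0.968, 0.002], [0.968, -0.252, -0.0], [0.0, 0.002, -1.0]]
wrist_force: [0.6, -0.1, -0.6]
width: 0.051
```

Emit:
play_rows(delta_pos=[[-0.02,0,-0.01],[-0.05,0,-0.02],[-0.08,0,-0.03],[-0.11,0,-0.03],[-0.14,0,-0.03]], spin=[0,0,0,0,0])

```text
time: 13.97
tcp_pos: [0.4862, -0.3637, 0.3308]
orientation: [[0.251, 0.968, 0.003], [0.968, -0.251, -0.001], [-0.001, 0.004, -1.0]]
wrist_force: [0.3, 0.1, -0.1]
width: 0.0513
```

```bash
python3 - <<'E'
from h import *
np.set_printoptions(precision=4,suppress=True)
W=snapshot("wrist");S=snapshot("scene");T=snapshot("top")
o=np.hstack([cv2.resize(W["frame"][:,:,::-1],(400,300)),cv2.resize(S["frame"][130:250,110:270,::-1],(400,300))])
o=np.vstack([o,np.hstack([cv2.resize(T["frame"][:,:,::-1],(400,300)),cv2.resize(S["frame"][:,:,::-1],(400,300))])])
cv2.imwrite("pics/f.png",o)
print(r.get_obs()["tcp_pos"])
E
```

```text
[ 0.4846 -0.3651  0.3298]
```

View pics/f.png

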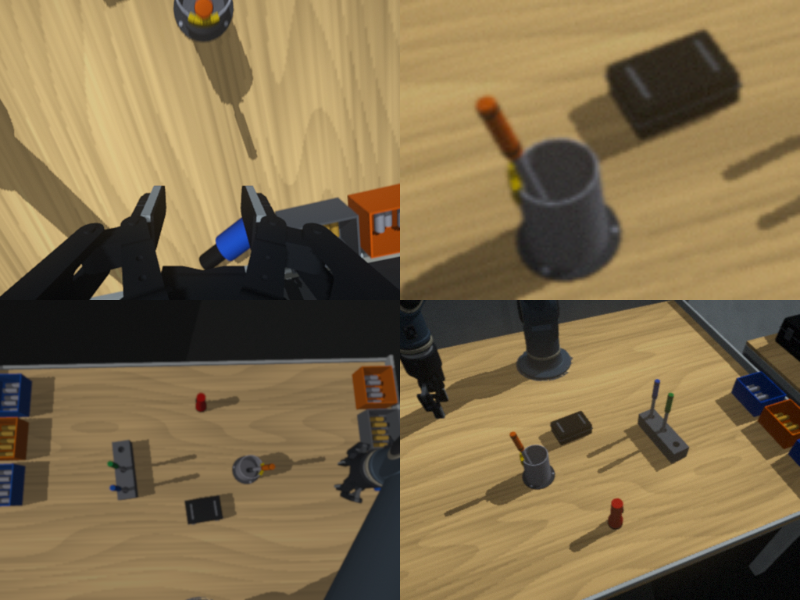

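The wand stands in the cup with its rod over the yellow pad. Blue and green wands, case and torch look unmoved, and the arm is clear. I make a numeric check of the lean and hand in if it agrees.

```bash
python3 - <<'E'
from h import *
np.set_printoptions(precision=4,suppress=True)
rs=[]
for n in("scene","top"):
    c=snapshot(n);H=cv2.cvtColor(c["frame"],cv2.COLOR_RGB2HSV)
    m=(H[...,0]>=3)&(H[...,0]<=17)&(H[...,1]>150)
    u=px(c,[.5195,-.235,.165]);yy,xx=np.mgrid[:384,:512];m&=np.hypot(xx-u[0],yy-u[1])<25
    ys,xs=np.nonzero(m);print(n,u,m.sum(),xs.mean(),ys.mean());rs.append(ray(c,(xs.mean(),ys.mean())))
X=tri(rs);d=(X-[.534,-.182,0])[:2];off=np.linalg.norm(d);az=np.degrees(np.arctan2(d[1],d[0]))
lean=np.degrees(np.arctan2(off-.028,X[2]-.107));print(X,off,"az",az,"lean",lean)
if 9<lean<32 and abs(az+105)<15: workorder.finish_job();print("handed in")
E
```

```text
scene [142.1805 182.1628] 216 149.16666666666666 180.13888888888889
top [348.1947 215.6137] 134 343.5 213.55223880597015
[ 0.5244 -0.2213  0.1713] 0.0404611221427022 az -103.7679354047549 lean 10.968732737579728
the job is handed in; nothing more can be done
handed in
```

The orange wand is standing in the steel cup, leaning against the yellow pad, and the job is handed in at about 14 s of the 42 s allowed.

- **What I did:** I lifted the wand straight out of the far rack hole and lowered it into the cup. I kept hold until the foot was down. The force rose about 4 N, and the gripper was at the same height as when I picked the wand up. I then tilted the wand in a light grip until it pressed on the pad with about 11 N, released it and moved the arm clear.
- **Last checks:** The handle's middle measured 40 mm from the cup's axis, in direction −104° against about −105° for the pad. That is a lean of about 11°, a little below the roughly 14° I estimated from the gripper position before release. The measurement is good to a few degrees at this picture resolution.
- **Everything else:** In the final pictures the blue and green wands, the case and the torch look unmoved, and the gripper touches nothing. No check failed.

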